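Replace a shim wedge with the stand's screw foot

ROBOT

A 7-joint arm with a two-finger parallel gripper is mounted at the origin on the work surface. World frame = base frame: x ahead of the robot, y to its left, z up, the work surface at z = 0. Lengths are in mm, angles in rad, forces in N, time in s.
With the tool pointing down it reaches from about 375 to 925 mm from the base axis. Payload 3.1 kg.
Tool frame: the origin (TCP) lies at the very end of the fingers, on their centre line; the grasp point (between the pads) lies r.grip_depth behind it (r.grip_depth is the distance from the TCP to the grasp point, in mm); z points along the fingers, y is the line along which they close (so a half turn about z gives the same grasp; the last joint's range is limited). The gripper opens to 85 mm and grips with 20 to 120 N. Pads are 22 mm wide; open, the fingers measure 114 mm over their backs; the gripper's body (76 mm by 85 mm) begins 54 mm behind the grasp point. The pads swing forward as they close: fully open they stand 13 mm farther back than shut.
Start: joints at [1.2, 0.383, 0.044, 1.598, -0.018, 1.161, -0.05], TCP at [175.148, -625.96, 231.269] pointing down, gripper open.
Joint ranges: [-2.61, 2.61], [-0.41, 2.15], [-1.48, 1.57], [0, 2.5], [-1.57, 4.71], [0.05, 1.97], [-2.85, 2.85]. Speed limits (rad/s): [2.79, 2.79, 3.14, 3.14, 3.14, 3.14, 3.14].

INTERFACE

Orientations are given as [roll, pitch, yaw] about the fixed x, y, z axes, in that order (R = Rz(yaw) Ry(pitch) Rx(roll)).
In Python, from plant import get_obs, cams, r gives the robot as it stands.
- The arm moves only by the tool send_rows, never from a script. Its argument "deltas" is a list of rows, each a list of 6 numbers: the shift along the world's x, y, z in m, then the turn, a rotation vector about the world's x, y, z in degrees. In form: [[x, y, z, ax, ay, az], ...]. A call has 1 to 20 rows; each row shifts and turns the commanded pose from where the row before left it; what a row does not reach is not made up. A row lasts 1/8 s, in which the tool goes at most 62.5 mm and 10.7 degrees, less where a joint would pass 70% of its speed; a pose out of reach is approached as far as the arm can. A call is refused whole if a number of a shift passes 0.0625 or a number of a turn 10.7, either way. A call with a gripper value outside its range is refused whole. "hand" is the opening in per cent of the stroke, from 0 (shut) to 100 (fully open), set as the call begins (left out, the last holds). The fingers move at their own pace and stop on an object; the grip force is fixed at half the most. Time passes only in rows, so rows that do not move let the fingers close. It gives the time, the measured TCP pose, the force, the opening and the grip force at its end, in the units of the state.
- get_obs(): the state, without advancing time (a new reading comes with each control period).
- cams.read_camera(name): name is "scene" or "side" or "wrist"; returns the picture (400x640x3 uint8, blue, green, red); there is no depth.
- cams.camera_model(name): a dict with "fx", "fy", "cx", "cy" (pixels), "position" and "rotation" of the camera in the world. Camera axes: x right, y up, looking along -z (the intrinsics and any distortion apply to the point x, -y, -z); pixel columns grow to the right and rows downward; lengths in mm; the calibration is good to about 2 mm. A picture is of the moment at which its call begins: read the wrist's pose just before it. camera_model takes no time and is no camera call; for the wrist camera it gives the pose at the moment of the call.
- r.sign_off(): hands the job in; it is judged then, once.
The state is a dict: "clock": time; "qpos": joint angles; "dq": joint speeds; "tau": joint torques, N m; "tool_pos": TCP position; "ee_rot": TCP orientation; "contact_force": force on the tool from outside, world axes, zero at the start; "torque": the same for the moment, N m; "finger_gap": finger opening in mm; "gripper_force": force on a finger pad.
Only numpy, scipy, OpenCV 4.12 (cv2) and the standard library are available. Lean on these libraries where they do the work, as an engineer would, in place of code of your own. Each camera call takes 0.05 s, during which the arm holds its last target. There are 200 camera calls.

TASK

Someone has shoved a wooden wedge under the carving stand's slanting screw foot. Pull the wedge out and lay it flat in the open wooden tray, then turn the foot's wing handle clockwise, gently, until the rubber pad just touches the bench - do not force it down hard. Leave the handle released and the other things on the bench where they are.

Things in the scene. Friction and masses are not known exactly. Their poses are not given: they have to be found in the camera images.
- wedge_grip (a point): wooden shim wedge lying flat on the bench, 140 mm long, 32 wide, 2 thick at its thin edge, 22 at its thick end, about 80 g. Point mid-width, 10 mm above its underside, 25 mm from the thick end. x along the length to the thick end, z up. At the start the thin edge is under the foot's pad with 1 to 4 mm of air: draw it out 40 mm along x before lifting
- wedge_tip (a point): middle of the wedge's thin edge, 1 mm above its underside; same axes as wedge_grip, 115 mm from it along x
- tray: open wooden tray fixed to the bench, outside 170 mm along its x, 210 mm along its y, 35 mm high, walls and floor 6 mm thick; origin at the centre of its underside, z up
- foot: black rubber pad, a flat disc of 40 mm diameter and 7 mm thick, on an 11 mm steel rod. Origin at the centre of the pad's underside, so its z is the gap to the bench (5 to 8 mm at the start); z is vertical. It travels along the slanting screw axis and does not turn
- knob_grip (a point): centre of the wing handle atop the screw: dark wood bar 46 mm long (x), 12 thick (y), 36 high (z). z points up the screw axis, which leans 30 degrees from vertical, top away from the stand, to the robot. 118 mm up the axis from the pad's underside; sinks with the foot. Under the bar 37 mm or more of bare 11 mm rod, then a 34 mm boss. Fingers opened over 60 mm can turn round the bar
- knob (a joint): angle of the wing handle (rad), grows as it turns clockwise seen from above; each rad lowers the foot 2.0 mm along its axis (1.73 mm of height), the pad meets the bench at 5.0. Friction 0.04 N m, stays where left; once the pad touches, the rubber gives a little and the torque rises steeply
- table: the plank bench, top at z = 0; origin at the middle of its top
- mallet: wooden carver's mallet lying down, head a cylinder of 70 mm diameter and 100 mm length, handle 130 mm long; origin on the bench under the end of the head where the handle begins. Bystander, stays where it is
- gouge: screwdriver-shaped carving tool with wooden handle, 200 mm long, lying down; origin at the middle of its underside. Bystander, stays where it is
- jar: brown glass jar with a steel lid, 60 mm diameter, 75 mm high; origin at the middle of its underside. Bystander, stays where it is
- mug: white mug, 80 mm diameter, 90 mm high; origin at the middle of its underside. Bystander, stays where it is
- offcut: pale wood offcut 90 x 55 x 30 mm; origin at the middle of its underside. Bystander, stays where it is
- blank: wood blank 130 x 70 x 45 mm; origin at the middle of its underside. Bystander, stays where it is
There are look-alikes about, which are no part of the job. What is shaped like the part that bears wedge_grip but pink is not meant.

How it is judged:
By the outcome, as a careful person would: the job done as asked, in the order asked, and still so for the second after the job is handed in, with the robot touching nothing.
It also fails if it takes over 69 s, if anything falls off the work surface, if the arm or the gripper's body presses on something with over 40 N, if the wrist force passes 120 N, or if a joint passes its speed limit or range.

## Working session

There is one attempt and no reset: what is moved stays moved. The work goes in short steps, Python scripts to look and compute and a tool call to move; the robot and the scene stay as the last step left them, time stands still between calls to the robot, and variables do not carry over. Pictures are saved under pics/ and viewed, at most 10 in all, crops included, and the job is handed in when it is done.

Besides the shell and the picture viewer there is one more tool, called after "Call:" as name(argument=value, ...), one argument or row to a line, values as JSON. send_rows: Moves the arm, as the interface text tells. Its arguments: {"type":"object","properties":{"deltas":{"type":"array"},"hand":{"type":"number"}},"required":["deltas"]}

```bash
ls; mkdir -p pics; python3 - <<'E'
from plant import get_obs,cams,r
import cv2,numpy as np
o=get_obs();print({k:np.round(v,3) for k,v in o.items()}, r.grip_depth)
for n in("scene","side","wrist"):
    m=cams.camera_model(n);print(n,{k:np.round(v,3).tolist() for k,v in m.items()})
    cv2.imwrite(f"pics/{n}0.png",cams.read_camera(n))
E
```

```text
pics
{'clock': np.float64(0.0), 'qpos': array([ 1.2  ,  0.384,  0.044,  1.6  , -0.018,  1.161, -0.05 ]), 'dq': array([ 0.001, -0.002,  0.   , -0.001, -0.   ,  0.001, -0.002]), 'tau': array([ 0.0000e+00, -4.3347e+01,  1.0240e+00, -2.4951e+01,  1.1000e-02,
        1.1000e-02,  0.0000e+00]), 'tool_pos': array([ 174.858, -625.033,  229.838]), 'ee_rot': array([-3.139,  0.   ,  0.273]), 'contact_force': array([ 0.061, -0.464, -0.342]), 'torque': array([-0.06 , -0.002,  0.018]), 'gripper_force': np.float64(0.0), 'finger_gap': np.float64(85.311)} 18.700000000000003
scene {'fx': 488.96, 'fy': 488.96, 'cx': 318.566, 'cy': 196.732, 'position': [1206.142, 294.784, 1216.906], 'rotation': [0.6, -0.011, 2.055]}
side {'fx': 422.251, 'fy': 422.251, 'cx': 321.303, 'cy': 197.439, 'position': [103.41, 853.573, 683.099], 'rotation': [1.04, 0.011, -2.716]}
wrist {'fx': 306.948, 'fy': 306.948, 'cx': 325.143, 'cy': 200.94, 'position': [250.624, -604.642, 372.545], 'rotation': [-0.318, 0.002, -1.297]}
```

View pics/scene0.png

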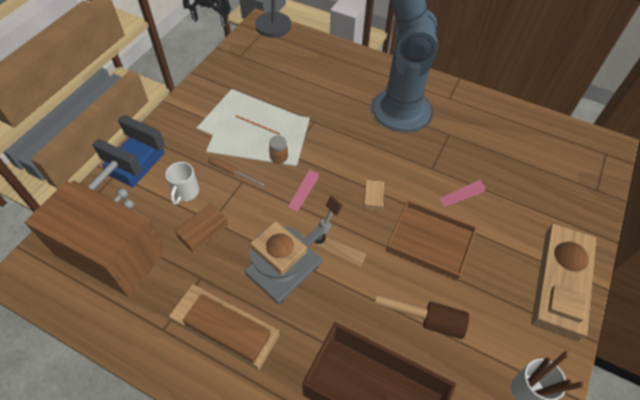

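View pics/side0.png

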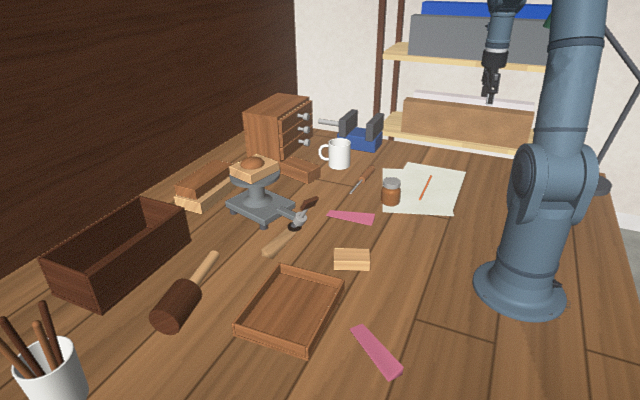

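The scene shows the stand at (285,255). Its pad is at (320,238), the wing handle at (333,205), and a tan wedge at about (345,250) points away from the pad. The two pink wedges, (304,190) and (463,192), are look-alikes. The tan one fits because it is wood-coloured and under the foot. The open tray is the light one at (432,240). The side view agrees: wedge (282,243), pad (295,226), handle (308,204), tray (290,310). Next is an enlarged crop.

```bash
cat > h.py <<'E'
import numpy as np,cv2
from scipy.spatial.transform import Rotation as Ro
from plant import get_obs,cams,r
def ray(m,u,v):
    R=Ro.from_euler('xyz',m['rotation']).as_matrix()
    d=R@np.array([(u-m['cx'])/m['fx'],-(v-m['cy'])/m['fy'],-1.]);return np.array(m['position'],float),d/np.linalg.norm(d)
def onz(m,u,v,z):
    p,d=ray(m,u,v);return p+d*(z-p[2])/d[2]
def tri(m1,a,m2,b):
    p,d=ray(m1,*a);q,e=ray(m2,*b);s=np.linalg.lstsq(np.c_[d,-e],q-p,rcond=None)[0]
    A=p+s[0]*d;B=q+s[1]*e;return (A+B)/2,np.linalg.norm(A-B)
def proj(m,P):
    R=Ro.from_euler('xyz',m['rotation']).as_matrix();c=R.T@(np.array(P,float)-m['position'])
    return np.array([m['cx']-m['fx']*c[0]/c[2],m['cy']+m['fy']*c[1]/c[2]])
def crop(im,x0,y0,x1,y1,k): return cv2.resize(im[y0:y1,x0:x1],None,fx=k,fy=k,interpolation=cv2.INTER_CUBIC)
E
python3 - <<'E'
from h import *
a=crop(cv2.imread('pics/scene0.png'),290,180,390,280,4);b=crop(cv2.imread('pics/side0.png'),245,170,345,270,4)
cv2.imwrite('pics/c1.png',np.hstack([a,b]))
s=cams.camera_model('scene');d=cams.camera_model('side')
print('base',proj(s,[0,0,0]),proj(d,[0,0,0]))
print('foot',tri(s,(320,238),d,(295,227)),'knob',tri(s,(333,205),d,(308,204)))
E
```

```text
base [401.65814354 108.19461925] [517.49821454 289.21047715]
foot (array([587.61415539, -11.50104635,   4.89718716]), np.float64(5.2785774853084515)) knob (array([5.33847421e+02, 4.46477546e-01, 1.04038845e+02]), np.float64(3.872107473074715))
```

View pics/c1.png

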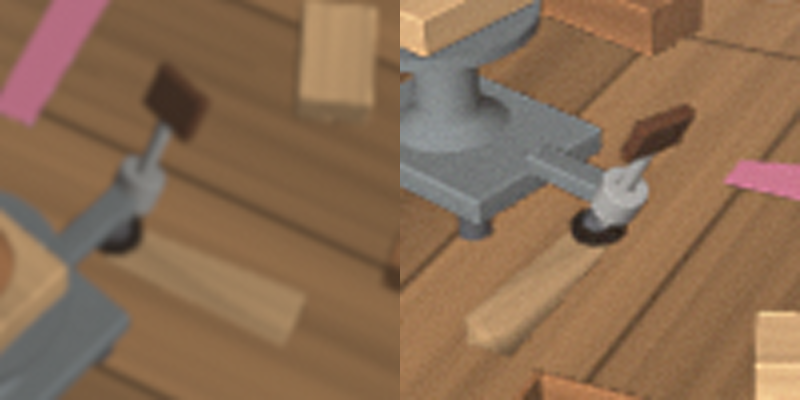

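The crop shows the wood-coloured wedge with its thin edge under the black pad, which settles which wedge is meant. In the left half, the thick end is at about (290,315).

```bash
python3 - <<'E'
from h import *
np.set_printoptions(precision=1,suppress=True)
s=cams.camera_model('scene');d=cams.camera_model('side')
S=lambda x,y:(290+x/4,180+y/4);D=lambda x,y:(245+(x-400)/4,170+y/4)
print('knob',tri(s,S(176,102),d,D(658,133)))
print('rod under bar',tri(s,S(163,128),d,D(640,158)))
print('boss top',tri(s,S(140,172),d,D(625,183)))
print('pad',onz(s,*S(120,236),10),onz(d,*D(600,228),10))
for p in[(305,292),(283,345),(275,335)]: print('S22',onz(s,*S(*p),22),onz(s,*S(*p),0))
for p in[(467,320),(487,352),(505,325),(523,335)]: print('D22',onz(d,*D(*p),22),onz(d,*D(*p),0))
for p in [(135,240),(112,262)]: print('tip side S',onz(s,*S(*p),5))
for n,m,ps in(('s',s,[(400,203),(475,235),(461,276),(387,247)]),('d',d,[(281,265),(345,280),(306,354),(234,320)])):
    print('tray',n,np.array([onz(m,*p,35) for p in ps]))
for t,p in dict(stand_base1=(285,298),offcut=(374,193),mallet=(445,318)).items(): print(t,onz(s,*p,15))
E
```

```text
knob (array([531.8,   1.3, 105. ]), np.float64(2.5556794871701856))
rod under bar (array([544.3,  -0.5,  83.3]), np.float64(2.8260795898893454))
boss top (array([563.4,  -8.7,  51.6]), np.float64(2.7405752982443974))
pad [595.2  -6.6  10. ] [583.3  -8.3  10. ]
S22 [580.4 128.9  22. ] [568.9 125.9  -0. ]
S22 [624.  132.6  22. ] [613.3 129.6   0. ]
S22 [619.8 124.6  22. ] [609.  121.5   0. ]
D22 [605.  133.2  22. ] [621.7 109.2   0. ]
D22 [576.5 156.2  22. ] [592.3 133.    0. ]
D22 [580.1 128.   22. ] [595.9 103.9   0. ]
D22 [564.4 132.4  22. ] [579.8 108.4   0. ]
tip side S [590.5   3.    5. ]
tip side S [613.8  -3.1   5. ]
tray s [[392.1 149.4  35. ]
 [392.8 375.4  35. ]
 [531.4 380.7  35. ]
 [543.6 173.3  35. ]]
tray d [[522.3 179.3  35. ]
 [363.  167.5  35. ]
 [354.4 386.1  35. ]
 [525.4 370.1  35. ]]
stand_base1 [796.6  -4.3  15. ]
offcut [381.7  64.3  15. ]
mallet [651.9 383.4  15. ]
```

Call:
send_rows(
  deltas=[
    [0.0237,0.0497,0.0047,0,0,4.96],
    [0.0237,0.0497,0.0047,0,0,4.96],
    [0.0237,0.0497,0.0047,0,0,4.96],
    [0.0237,0.0497,0.0047,0,0,4.96],
    [0.0237,0.0497,0.0047,0,0,4.96],
    [0.0237,0.0497,0.0047,0,0,4.96],
    [0.0237,0.0497,0.0047,0,0,4.96],
    [0.0237,0.0497,0.0047,0,0,4.96],
    [0.0237,0.0497,0.0047,0,0,4.96],
    [0.0237,0.0497,0.0047,0,0,4.96],
    [0.0237,0.0497,0.0047,0,0,4.96],
    [0.0237,0.0497,0.0047,0,0,4.96],
    [0.0237,0.0497,0.0047,0,0,4.96],
    [0.0237,0.0497,0.0047,0,0,4.96],
    [0.0237,0.0497,0.0047,0,0,4.96],
    [0,0,0,0,0,0],
    [0,0,0,0,0,0],
  ],
  hand=100,
)

```text
clock: 2.28
tool_pos: [530.2, 118.9, 301.1]
ee_rot: [-3.14, 0.001, 1.571]
contact_force: [0.5, 0.1, -0.3]
finger_gap: 85.1
gripper_force: 0.0
```

```bash
python3 - <<'E'
from h import *
o=get_obs();print(o['clock'],o['tool_pos'],o['ee_rot'],o['qpos'])
m=cams.camera_model('wrist');print(m['position'],m['rotation'])
im=cams.read_camera('wrist');cv2.imwrite('pics/w1.png',im)
import pickle;pickle.dump(m,open('w1.pkl','wb'))
E
```

```text
2.275 [530.24337681 118.91611263 301.11080939] [-3.14011057e+00  8.54240832e-04  1.57114641e+00] [ 0.37084932  0.19548403 -0.7472653   1.74078314  0.13933447  1.26110873
 -0.40942706]
[528.59844898 198.59368107 443.59693499] [-0.3193388   0.00122053  0.00092184]
```

View pics/w1.png

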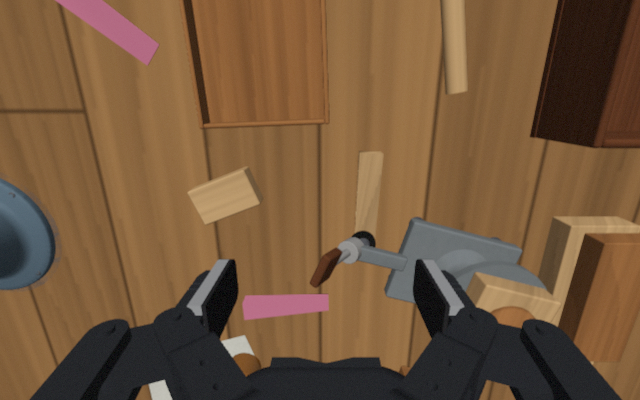

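The wrist view shows the wedge with its thick end edge at (360..383,152) and its thin end going under the pad at (365,238). The handle is at (325,267) and the tray's near corners are at (204,126) and (328,122).

```bash
python3 - <<'E'
from h import *
import pickle
np.set_printoptions(precision=1,suppress=True)
m=pickle.load(open('w1.pkl','rb'));im=cv2.imread('pics/w1.png')
hsv=cv2.cvtColor(im,cv2.COLOR_BGR2HSV)
for p in[(370,175),(370,200),(395,180),(345,180)]:print(hsv[p[1],p[0]])
for v in(156,170,185,200,215,225):
    print(v,' '.join(str(x) for x in hsv[v,348:396:2,2]))
for n,p,z in[('endL',(360,152),22),('endR',(383,152),22),('near padL',(356,226),3),('near padR',(373,232),3),('pad',(364,241),12),('trayL',(204,126),35),('trayR',(328,122),35),('mallet handle end',(455,93),20),('trayLi',(188,30),35)]:print(n,onz(m,*p,z))
s=pickle.load(open('w1.pkl','rb'))
sc=cams.camera_model('scene')
print('knob',tri(m,(325,267),sc,(334,205.5)))
cv2.imwrite('pics/c2.png',crop(im,290,140,420,300,5)[:,:650][:600*2])
cv2.imwrite('pics/c2.png',crop(im,290,140,425,300,3.75))
E
```

```text
[ 17 112 168]
[ 16 109 166]
[ 16 135 153]
[ 16 139 149]
156 149 148 146 147 144 123 168 168 174 172 173 172 166 172 175 177 175 168 141 140 144 147 150 152
170 147 148 148 146 144 151 171 174 171 171 170 166 171 173 174 172 169 144 138 141 144 149 151 153
185 146 147 149 147 140 169 173 169 171 167 167 171 172 171 169 155 148 141 139 145 146 149 152 152
200 148 147 148 144 150 170 170 171 163 166 171 166 154 157 154 153 142 139 140 145 149 151 152 153
215 148 148 148 145 168 170 165 162 168 163 153 156 157 159 158 145 140 139 141 145 149 150 150 153
225 147 150 148 146 171 166 164 160 154 153 159 160 160 160 151 140 141 139 143 145 151 149 152 151
endL [576.  130.1  22. ]
endR [607.6 130.1  22. ]
near padL [576.2  12.    3. ]
near padR [603.1   1.8   3. ]
pad [588.4  -9.3  12. ]
trayL [370.9 165.7  35. ]
trayR [531.8 170.9  35. ]
mallet handle end [697.1 206.7  20. ]
trayLi [365.6 276.5  35. ]
knob (array([529.1,  -0.6, 101. ]), np.float64(4.113633995961281))
```

View pics/c2.png

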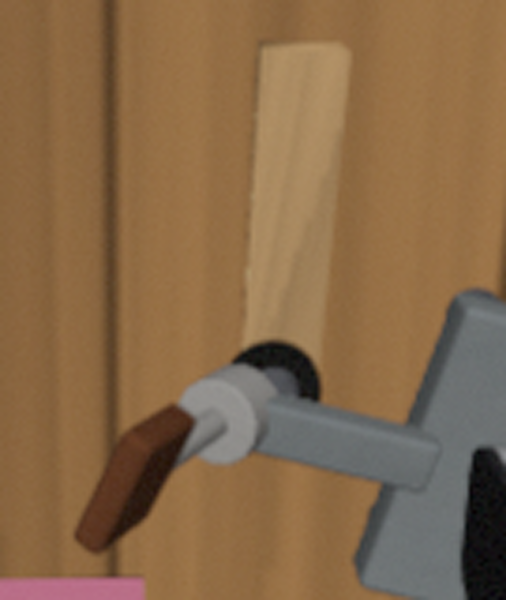

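The crop confirms the wedge lies along +y, centred at x≈592 with its thick end at y≈130. I'm going in to grip it at (592,106).

Call:
send_rows(
  deltas=[
    [0.0124,-0.0026,-0.047,0,0,0],
    [0.0124,-0.0026,-0.047,0,0,0],
    [0.0124,-0.0026,-0.047,0,0,0],
    [0.0124,-0.0026,-0.047,0,0,0],
    [0.0124,-0.0026,-0.047,0,0,0],
    [0,0,-0.015,0,0,0],
    [0,0,-0.015,0,0,0],
    [0,0,-0.015,0,0,0],
    [0,0,-0.01,0,0,0],
    [0,0,-0.006,0,0,0],
    [0,0,0,0,0,0],
    [0,0,0,0,0,0],
  ],
  hand=75,
)

```text
clock: 3.82
tool_pos: [593.1, 106.8, 6.3]
ee_rot: [3.141, -0.0, 1.571]
contact_force: [-0.2, 0.6, 0.5]
finger_gap: 63.8
gripper_force: 0.0
```

Call:
send_rows(
  deltas=[
    [0,0,0,0,0,0],
    [0,0,0,0,0,0],
    [0,0,0,0,0,0],
    [0,0,0,0,0,0],
    [0,0,0,0,0,0],
    [0,0,0,0,0,0],
    [0,0,0,0,0,0],
    [0,0,0,0,0,0],
  ],
  hand=0,
)

```text
clock: 4.82
tool_pos: [593.3, 106.8, 6.4]
ee_rot: [3.14, -0.0, 1.571]
contact_force: [0.4, -0.5, 5.2]
finger_gap: 30.4
gripper_force: 61.4
```

Call:
send_rows(
  deltas=[
    [0,0.005,0,0,0,0],
    [0,0.01,0,0,0,0],
    [0,0.01,0,0,0,0],
    [0,0.01,0,0,0,0],
    [0,0.01,0,0,0,0],
    [0,0.01,0,0,0,0],
    [0,0.005,0,0,0,0],
    [0,0,0.015,0,0,0],
    [0,0,0.03,0,0,0],
    [0,0,0.03,0,0,0],
    [0,0,0.02,0,0,0],
    [0,0,0,0,0,0],
  ],
)

```text
clock: 6.32
tool_pos: [593.7, 167.2, 102.5]
ee_rot: [3.138, -0.001, 1.572]
contact_force: [-0.5, 0.6, -0.5]
finger_gap: 30.7
gripper_force: 60.8
```

Call:
send_rows(
  deltas=[
    [-0.012,0.012,0,0,0,0],
    [-0.024,0.024,0,0,0,0],
    [-0.024,0.024,0,0,0,0],
    [-0.024,0.024,0,0,0,0],
    [-0.024,0.024,0,0,0,0],
    [-0.024,0.024,0,0,0,0],
    [-0.012,0.012,0,0,0,0],
    [0,0,0,0,0,0],
    [0,0,0,0,0,0],
  ],
)

```text
clock: 7.45
tool_pos: [449.7, 309.1, 100.3]
ee_rot: [3.142, 0.001, 1.569]
contact_force: [0.2, -0.6, -0.3]
finger_gap: 30.8
gripper_force: 60.7
```

```bash
python3 - <<'E'
from h import *
o=get_obs();print(o['clock'],o['tool_pos'],o['ee_rot'],o['finger_gap'])
m=cams.camera_model('wrist')
im=cams.read_camera('wrist');im2=cams.read_camera('scene');im3=cams.read_camera('side')
cv2.imwrite('pics/w2.png',np.vstack([np.hstack([cv2.resize(im,(400,250)),crop(im2,370,180,490,255+0,400/120)]),np.hstack([crop(im3,210,200,370,320,2.5),crop(im2,280,180,400,270,400/120)])]))
import pickle;pickle.dump(m,open('w2.pkl','wb'));cv2.imwrite('pics/w2full.png',im)
E
```

```text
7.45 [449.67863636 309.06256336 100.30099118] [3.14156368e+00 1.25441520e-03 1.56938291e+00] 30.81761893884737
```

View pics/w2.png

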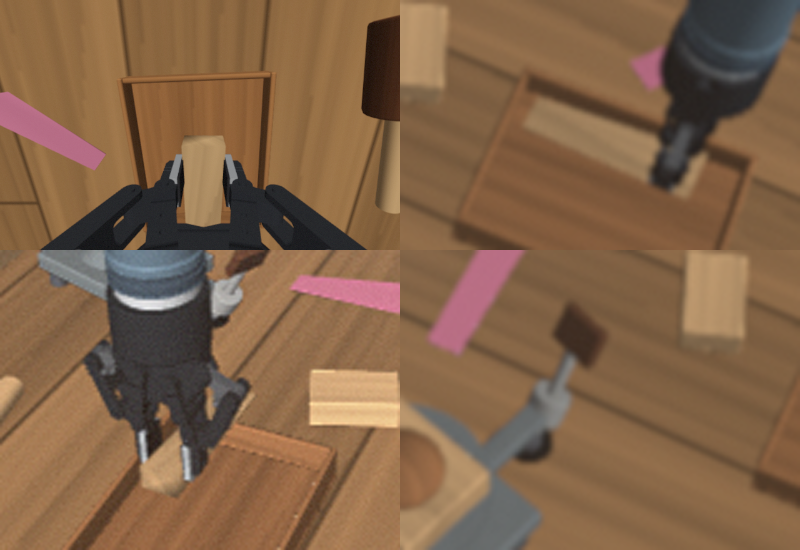

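The picture shows the wedge held level over the tray and within its walls. The foot is free. Lowering and releasing now.

Call:
send_rows(
  deltas=[
    [-0.002,0,-0.02,0,0,0],
    [-0.002,0,-0.025,0,0,0],
    [0,0,-0.02,0,0,0],
    [0,0,-0.012,0,0,0],
    [0,0,-0.006,0,0,0],
    [0,0,-0.003,0,0,0],
    [0,0,0,0,0,0],
    [0,0,0,0,0,0],
  ],
)

```text
clock: 8.6
tool_pos: [445.1, 310.9, 15.4]
ee_rot: [3.14, -0.001, 1.571]
contact_force: [-0.0, 0.2, -0.0]
finger_gap: 30.2
gripper_force: 60.8
```

Call:
send_rows(
  deltas=[
    [0,0,0,0,0,0],
    [0,0,0,0,0,0],
    [0,0,0,0,0,0],
    [0,0,0,0,0,0],
    [0,0,0,0,0,0],
  ],
  hand=75,
)

```text
clock: 9.22
tool_pos: [444.6, 310.5, 14.8]
ee_rot: [-3.142, -0.0, 1.571]
contact_force: [0.5, 0.7, -0.2]
finger_gap: 64.2
gripper_force: 0.0
```

Call:
send_rows(
  deltas=[
    [0,0,0.015,0,0,0],
    [0,0,0.04,0,0,0],
    [0,0,0.05,0,0,0],
    [0,0,0.06,0,0,0],
    [0,0,0.06,0,0,0],
    [0,0,0.02,0,0,0],
  ],
)

```text
clock: 9.98
tool_pos: [446.1, 312.8, 265.5]
ee_rot: [3.134, -0.004, 1.572]
contact_force: [-0.7, 0.5, -0.1]
finger_gap: 63.7
gripper_force: 0.0
```

```bash
python3 - <<'E'
from h import *
import pickle
np.set_printoptions(precision=1,suppress=True)
w=pickle.load(open('w1.pkl','rb'));s=cams.camera_model('scene');d=cams.camera_model('side')
def multi(L):
    A=np.zeros((3,3));b=np.zeros(3)
    for m,p in L:
        o,v=ray(m,*p);P=np.eye(3)-np.outer(v,v);A+=P;b+=P@o
    return np.linalg.solve(A,b)
K=multi([(w,(325.7,267.5)),(s,(334,205.5)),(d,(309.5,203))]);print('knob',K)
print('knob w@108',onz(w,325.7,267.5,108),onz(s,334,205.5,108),onz(d,309.5,203,108))
print('pad w',onz(w,361.2,245.3,13.5))
# boss: crop c2 centre top (222,405)
print('rod-boss exit', onz(w,290+215/3.75,140+425/3.75,60))
im=cams.read_camera('wrist');sc=cams.read_camera('scene');cv2.imwrite('pics/w3.png',np.vstack([cv2.resize(im,(400,250)),crop(sc,370,190,490,265,400/120)]))
E
```

```text
knob [530.9   0.7 105.6]
knob w@108 [529.1   0.7 108. ] [534.7   3.1 108. ] [529.8   2.8 108. ]
pad w [584.1 -15.9  13.5]
rod-boss exit [559.3  -5.2  60. ]
```

View pics/w3.png

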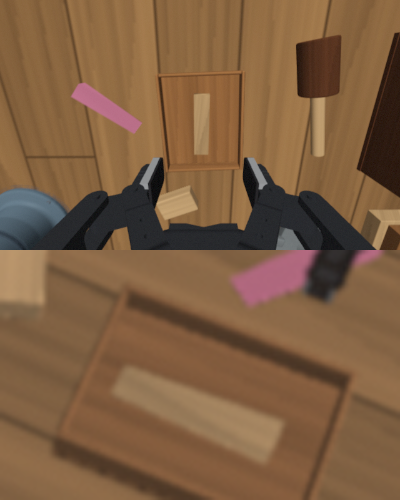

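The wedge lies flat inside the tray (scene crop, centre (200,410)). Now I align with the screw axis above the handle.

Call:
send_rows(
  deltas=[
    [0.0046,-0.0427,-0.0089,-1.03,-4.16,0],
    [0.0046,-0.0427,-0.0089,-1.03,-4.16,0],
    [0.0046,-0.0427,-0.0089,-1.03,-4.16,0],
    [0.0046,-0.0427,-0.0089,-1.03,-4.16,0],
    [0.0046,-0.0427,-0.0089,-1.03,-4.16,0],
    [0.0046,-0.0427,-0.0089,-1.03,-4.16,0],
    [0.0046,-0.0427,-0.0089,-1.03,-4.16,0],
    [0,0,0,0,0,0],
    [0,0,0,0,0,0],
    [0,0,0,0,0,0],
  ],
  hand=100,
)

```text
clock: 11.32
tool_pos: [477.5, 13.2, 197.7]
ee_rot: [2.631, 0.12, 1.542]
contact_force: [0.0, -0.4, -0.3]
finger_gap: 85.2
gripper_force: 0.0
```

```bash
python3 - <<'E'
from h import *
import pickle
np.set_printoptions(precision=3,suppress=True)
o=get_obs();print(o['clock'],o['tool_pos'],o['qpos'],o['torque'],o['contact_force'])
print(Ro.from_euler('xyz',o['ee_rot']).as_matrix())
m=cams.camera_model('wrist')
im=cams.read_camera('wrist');cv2.imwrite('pics/w4.png',crop(im,200,130,460,325,3))
pickle.dump(m,open('w4.pkl','wb'));cv2.imwrite('pics/w4full.png',im)
E
```

```text
11.325 [477.506  13.202 197.733] [ 0.359 -0.159 -0.592  2.363  0.336  0.464 -0.513] [0.173 0.504 0.049] [ 0.008 -0.358 -0.314]
[[ 0.028  0.874  0.486]
 [ 0.992  0.034 -0.118]
 [-0.12   0.486 -0.866]]
```

View pics/w4.png

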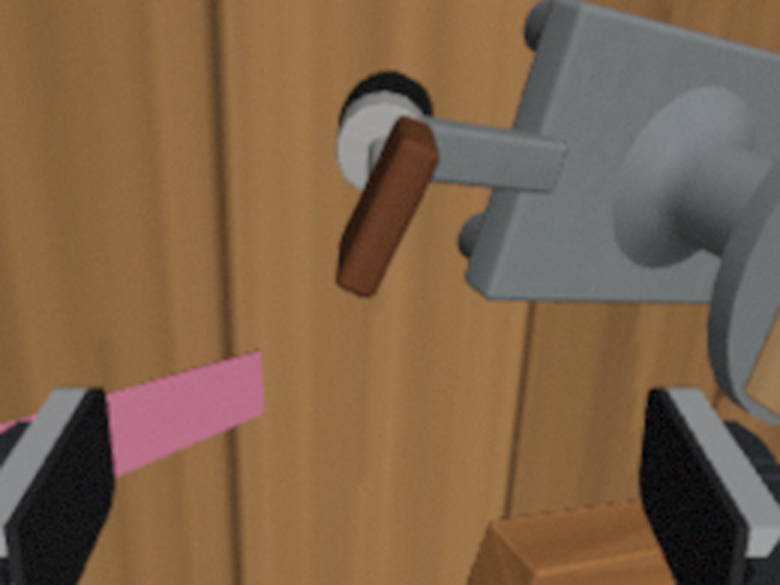

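```bash
python3 - <<'E'
from h import *
import pickle
np.set_printoptions(precision=1,suppress=True)
m=pickle.load(open('w4.pkl','rb'));o=get_obs();R=Ro.from_euler('xyz',o['ee_rot']).as_matrix();T=np.array(o['tool_pos'])
def onp(x,y,h):  # crop px -> tool frame, on plane at world-knob+h*a
    p,d=ray(m,200+x/3,130+y/3);a=-R[:,2];c=np.array([531,1,108])+h*a
    P=p+d*((c-p)@a)/(d@a);return R.T@(P-T)
im=cv2.imread('pics/w4full.png');hsv=cv2.cvtColor(im,cv2.COLOR_BGR2HSV)
k=((hsv[...,2]<125)&(hsv[...,1]>130)&(hsv[...,0]<15)).astype(np.uint8);k[:,:300]=0;k[:,355:]=0;k[:165]=0;k[235:]=0
c=max(cv2.findContours(k,0,2)[0],key=cv2.contourArea);print(cv2.contourArea(c),cv2.minAreaRect(c),(c[:,0]-[200,130]).dot(3*np.eye(2)).mean(0))
for e in[((437,160),(375,295)),((400,118),(340,245))]:
    A,B=onp(*e[0],18),onp(*e[1],18);print(A,B,np.linalg.norm(A-B),np.degrees(np.arctan2(*(A-B)[1::-1])))
print('centre',onp(388,210,0), 'axis at knob depth proj',(proj(m,T+110*R[:,2])-[200,130])*3)
E
```

```text
950.5 ((328.2000427246094, 199.1000213623047), (19.230182647705078, 60.821044921875), 26.56505012512207) [385.5 199.7]
[18.  14.2 87.3] [-19.8  -1.8  87.3] 41.13422728323404 22.93327975726743
[29.1  4.5 87.3] [ -5.4 -11.2  87.3] 37.88967136536935 24.4727226185811
centre [ -1.4   1.8 105.3] axis at knob depth proj [381.5 200.2]
```

Call:
send_rows(
  deltas=[
    [0,0,0,3.9,-0.94,-6.93],
    [0,0,0,3.9,-0.94,-6.93],
    [0,0,0,3.9,-0.94,-6.93],
    [0.0076,-0.0019,-0.0131,0,0,0],
    [0.0076,-0.0019,-0.0131,0,0,0],
    [0.0076,-0.0019,-0.0131,0,0,0],
    [0.0076,-0.0019,-0.0131,0,0,0],
    [0,0,0,0,0,0],
    [0,0,0,0,0,0],
  ],
)

```text
clock: 12.5
tool_pos: [507.6, 4.8, 145.6]
ee_rot: [2.626, -0.089, 1.177]
contact_force: [0.6, -0.5, -0.3]
finger_gap: 85.6
gripper_force: 0.0
```

```bash
python3 - <<'E'
from h import *
import pickle
np.set_printoptions(precision=3,suppress=True)
o=get_obs();print(o['clock'],o['tool_pos'],o['qpos'],o['torque'],o['contact_force'])
m=cams.camera_model('wrist');im=cams.read_camera('wrist')
R=Ro.from_euler('xyz',o['ee_rot']).as_matrix();print(R)
p=proj(m,np.array(o['tool_pos'])+53*R[:,2]);cv2.circle(im,tuple(int(x) for x in p),2,(0,255,0),1)
cv2.imwrite('pics/w5.png',crop(im,200,130,460,325,3))
E
```

```text
12.5 [507.645   4.819 145.579] [ 0.503  0.039 -0.736  2.347  0.737  0.381 -1.283] [0.167 0.582 0.008] [ 0.608 -0.503 -0.291]
[[ 0.383  0.786  0.485]
 [ 0.92  -0.374 -0.118]
 [ 0.089  0.491 -0.866]]
```

View pics/w5.png

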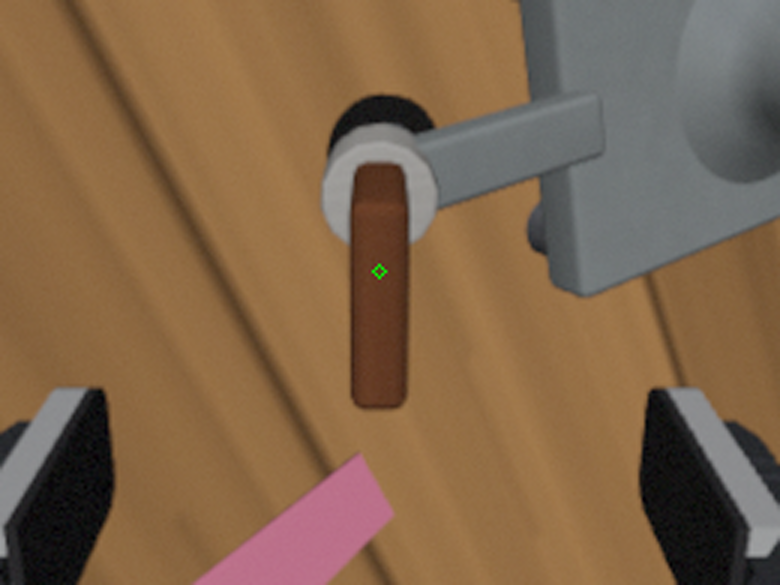

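The handle bar sits centred and aligned between the fingers (bar at (380,285), axis mark (379,271)). I'm unwinding half a turn first to get a long clockwise stroke.

Call:
send_rows(
  deltas=[
    [0,0,0,-4.86,1.18,8.66],
    [0,0,0,-4.86,1.18,8.66],
    [0,0,0,-4.86,1.18,8.66],
    [0,0,0,-4.86,1.18,8.66],
    [0,0,0,-4.86,1.18,8.66],
    [0,0,0,-4.86,1.18,8.66],
    [0,0,0,-4.86,1.18,8.66],
    [0,0,0,-4.86,1.18,8.66],
    [0,0,0,-4.86,1.18,8.66],
    [0,0,0,-4.86,1.18,8.66],
    [0,0,0,-4.86,1.18,8.66],
    [0,0,0,-4.86,1.18,8.66],
    [0,0,0,-4.86,1.18,8.66],
    [0,0,0,-4.86,1.18,8.66],
    [0,0,0,-4.86,1.18,8.66],
    [0,0,0,-4.86,1.18,8.66],
    [0,0,0,-4.86,1.18,8.66],
    [0,0,0,-4.86,1.18,8.66],
    [0,0,0,0,0,0],
    [0,0,0,0,0,0],
  ],
)

```text
clock: 15.05
tool_pos: [507.4, 4.1, 145.5]
ee_rot: [-2.623, 0.092, -1.966]
contact_force: [0.0, -0.1, 1.0]
finger_gap: 85.0
gripper_force: 0.0
```

```bash
python3 - <<'E'
from h import *
np.set_printoptions(precision=3,suppress=True)
o=get_obs();print(o['clock'],o['tool_pos'],o['qpos'],o['torque'],o['contact_force'])
R=Ro.from_euler('xyz',o['ee_rot']).as_matrix();print(R)
m=cams.camera_model('wrist');im=cams.read_camera('wrist');cv2.imwrite('pics/w6.png',im)
hsv=cv2.cvtColor(im,cv2.COLOR_BGR2HSV)
k=((hsv[...,2]<125)&(hsv[...,1]>130)&(hsv[...,0]<15)).astype(np.uint8);k[:,:290]=0;k[:,365:]=0;k[:150]=0;k[300:]=0
c=max(cv2.findContours(k,0,2)[0],key=cv2.contourArea);print(cv2.contourArea(c),cv2.minAreaRect(c),proj(m,np.array(o['tool_pos'])+53*R[:,2]))
E
```

```text
15.05 [507.429   4.079 145.543] [ 0.656  0.05  -0.885  2.345  0.765  0.381  1.84 ] [0.157 0.535 0.061] [ 0.035 -0.094  0.962]
[[-0.384 -0.784  0.488]
 [-0.919  0.377 -0.117]
 [-0.092 -0.494 -0.865]]
1403.5 ((325.0, 235.5), (81.0, 20.0), 90.0) [323.503 224.424]
```

Call:
send_rows(
  deltas=[
    [0.0057,-0.0014,-0.0101,0,0,0],
    [0.0057,-0.0014,-0.0101,0,0,0],
    [0.0057,-0.0014,-0.0101,0,0,0],
    [0.0057,-0.0014,-0.0101,0,0,0],
    [0.0057,-0.0014,-0.0101,0,0,0],
    [0.0057,-0.0014,-0.0101,0,0,0],
    [0,0,0,0,0,0],
    [0,0,0,0,0,0],
  ],
)

```text
clock: 16.1
tool_pos: [541.4, -4.1, 84.7]
ee_rot: [-2.624, 0.091, -1.964]
contact_force: [-0.1, -0.8, -1.0]
finger_gap: 85.4
gripper_force: 0.0
```

Call:
send_rows(
  deltas=[
    [0,0,0,0,0,0],
    [0,0,0,0,0,0],
    [0,0,0,0,0,0],
    [0,0,0,0,0,0],
    [0,0,0,0,0,0],
    [0,0,0,0,0,0],
    [0,0,0,0,0,0],
    [0,0,0,0,0,0],
    [0,0,0,0,0,0],
    [0,0,0,0,0,0],
  ],
  hand=0,
)

```text
clock: 17.35
tool_pos: [541.8, -4.6, 84.8]
ee_rot: [-2.623, 0.091, -1.964]
contact_force: [-2.5, -0.7, 5.3]
finger_gap: 10.9
gripper_force: 59.0
```

```bash
cat > st.py <<'E'
from h import *
np.set_printoptions(precision=3,suppress=True)
o=get_obs();a=np.array([-.487,.118,.866]);R=Ro.from_euler('xyz',o['ee_rot']).as_matrix()
print(o['clock'],o['tool_pos'],'q',o['qpos'],'M',o['torque'],'F',o['contact_force'],'M.a',np.array(o['torque'])@a,'F.a',np.array(o['contact_force'])@a,o['finger_gap'],'xax',R[:,0],'z',R[:,2])
E
python3 st.py
```

```text
17.35 [541.803  -4.553  84.849] q [ 0.509  0.278 -0.741  2.313  1.301  0.398  1.379] M [-0.071  0.33  -0.136] F [-2.529 -0.657  5.257] M.a -0.044645221498712376 F.a 5.7065777513970675 10.877003735478121 xax [-0.382 -0.92  -0.091] z [ 0.488 -0.117 -0.865]
```

Call:
send_rows(
  deltas=[
    [0.00017,-4e-05,-0.0003,4.87,-1.17,-8.66],
    [0.00017,-4e-05,-0.0003,4.87,-1.17,-8.66],
    [0.00017,-4e-05,-0.0003,4.87,-1.17,-8.66],
    [0.00017,-4e-05,-0.0003,4.87,-1.17,-8.66],
    [0.00017,-4e-05,-0.0003,4.87,-1.17,-8.66],
    [0.00017,-4e-05,-0.0003,4.87,-1.17,-8.66],
  ],
)

```text
clock: 18.1
tool_pos: [540.7, -1.5, 81.4]
ee_rot: [-2.957, 0.491, -2.991]
contact_force: [-4.0, 4.2, 1.7]
finger_gap: 11.5
gripper_force: 59.0
```

```bash
python3 st.py; python3 -c "
from h import *
cv2.imwrite('pics/side1.png',cams.read_camera('side'))"
```

```text
18.1 [540.726  -1.453  81.437] q [ 0.443  0.271 -0.675  2.317  1.293  0.377  0.324] M [0.456 0.75  0.221] F [-3.973  4.188  1.743] M.a 0.05758732319681408 F.a 3.938593458605754 11.511116580118701 xax [-0.872 -0.133 -0.471] z [ 0.486 -0.112 -0.867]
```

Call:
send_rows(
  deltas=[
    [0.00017,-4e-05,-0.0003,4.87,-1.17,-8.66],
    [0.00017,-4e-05,-0.0003,4.87,-1.17,-8.66],
    [0.00017,-4e-05,-0.0003,4.87,-1.17,-8.66],
    [0.00017,-4e-05,-0.0003,4.87,-1.17,-8.66],
    [0.00017,-4e-05,-0.0003,4.87,-1.17,-8.66],
    [0.00017,-4e-05,-0.0003,4.87,-1.17,-8.66],
    [0,0,0,0,0,0],
  ],
)

```text
clock: 19.02
tool_pos: [543.3, 2.3, 80.1]
ee_rot: [2.778, 0.384, 2.136]
contact_force: [1.5, 9.7, -4.3]
finger_gap: 11.2
gripper_force: 58.4
```

```bash
python3 st.py
```

```text
19.025 [543.282   2.306  80.065] q [ 0.376  0.265 -0.607  2.315  1.284  0.355 -0.718] M [0.998 0.497 0.497] F [ 1.508  9.668 -4.272] M.a 0.00288789573965047 F.a -3.292701865416538 11.198897026117011 xax [-0.497  0.783 -0.374] z [ 0.488 -0.105 -0.867]
```

A steady 4 mm off-axis grip shows as a side force. I'm relaxing, releasing and re-centring before going on.

Call:
send_rows(
  deltas=[
    [0.0001,0.0025,0,0,0,0],
    [0.0002,0.0025,0,0,0,0],
    [0.0002,0.0024,0,0,0,0],
    [0,0,0,0,0,0],
  ],
)

```text
clock: 19.52
tool_pos: [543.3, 2.4, 80.1]
ee_rot: [2.784, 0.39, 2.128]
contact_force: [3.3, 1.6, -6.8]
finger_gap: 11.9
gripper_force: 58.4
```

```bash
python3 st.py
```

```text
19.525 [543.322   2.443  80.101] q [ 0.366  0.268 -0.608  2.312  1.285  0.374 -0.733] M [0.097 0.456 0.101] F [ 3.314  1.576 -6.756] M.a 0.09346953610117967 F.a -7.278065891753337 11.907137497379942 xax [-0.489  0.785 -0.38 ] z [ 0.485 -0.117 -0.866]
```

Call:
send_rows(
  deltas=[
    [0,0,0,0,0,0],
    [0,0,0,0,0,0],
    [0,0,0,0,0,0],
    [0,0,0,0,0,0],
    [0.0005,-0.002,0.0002,0,0,0],
    [0.0005,-0.0017,0.0002,0,0,0],
    [0,0,0,0,0,0],
    [0,0,0,0,0,0],
  ],
  hand=100,
)

```text
clock: 20.52
tool_pos: [545.0, -1.2, 81.2]
ee_rot: [2.783, 0.391, 2.128]
contact_force: [1.1, -0.2, -0.2]
finger_gap: 85.5
gripper_force: 0.0
```

```bash
python3 st.py; python3 - <<'E'
from h import *
im=cams.read_camera('wrist');cv2.imwrite('pics/w7.png',np.vstack([cv2.resize(im,(480,300)),crop(cams.read_camera('side'),265,185,345,235,6)]))
E
```

```text
20.525 [544.982  -1.162  81.242] q [ 0.373  0.266 -0.606  2.31   1.281  0.37  -0.721] M [ 0.114  0.5   -0.075] F [ 1.088 -0.22  -0.235] M.a -0.06172731973609299 F.a -0.7591934860680273 85.53828288552025 xax [-0.488  0.785 -0.381] z [ 0.487 -0.118 -0.866]
```

View pics/w7.png

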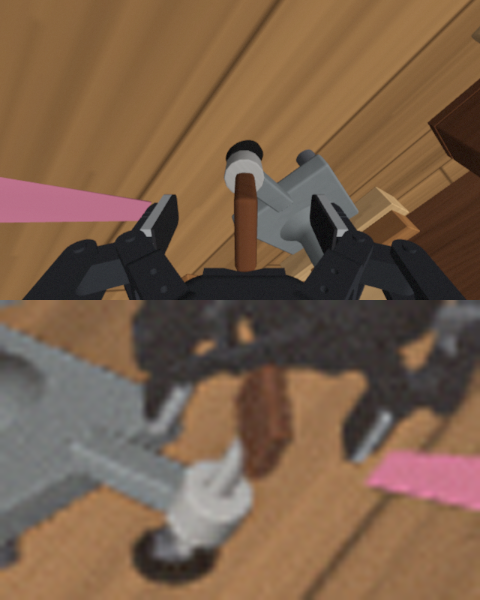

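The handle stands centred between the open fingers and the pad still hangs just above the bench. I'm unwinding with open fingers, then regripping.

Call:
send_rows(
  deltas=[
    [0,0,0,-4.87,1.18,8.66],
    [0,0,0,-4.87,1.18,8.66],
    [0,0,0,-4.87,1.18,8.66],
    [0,0,0,-4.87,1.18,8.66],
    [0,0,0,-4.87,1.18,8.66],
    [0,0,0,-4.87,1.18,8.66],
    [0,0,0,-4.87,1.18,8.66],
    [0,0,0,-4.87,1.18,8.66],
    [0,0,0,-4.87,1.18,8.66],
    [0,0,0,-4.87,1.18,8.66],
    [0,0,0,-4.87,1.18,8.66],
    [0,0,0,-4.87,1.18,8.66],
    [0,0,0,-4.87,1.18,8.66],
    [0,0,0,-4.87,1.18,8.66],
    [0,0,0,-4.87,1.18,8.66],
    [0,0,0,-4.87,1.18,8.66],
    [0,0,0,-4.87,1.18,8.66],
    [0,0,0,-4.87,1.18,8.66],
    [0,0,0,0,0,0],
    [0,0,0,0,0,0],
  ],
)

```text
clock: 23.12
tool_pos: [545.0, -1.1, 81.3]
ee_rot: [-2.783, -0.392, -1.015]
contact_force: [0.6, 0.4, 0.4]
finger_gap: 85.5
gripper_force: 0.0
```

```bash
python3 st.py
```

```text
23.125 [544.983  -1.136  81.268] q [ 0.545  0.308 -0.791  2.304  1.339  0.428  2.395] M [0.134 0.541 0.013] F [0.598 0.369 0.374] M.a 0.009313894693402585 F.a 0.07622802412162825 85.48201584284129 xax [ 0.488 -0.785  0.382] z [ 0.487 -0.118 -0.865]
```

Call:
send_rows(
  deltas=[
    [0,0,0,0,0,0],
    [0,0,0,0,0,0],
    [0,0,0,0,0,0],
    [0,0,0,0,0,0],
    [0,0,0,0,0,0],
    [0,0,0,0,0,0],
    [0,0,0,0,0,0],
    [0,0,0,0,0,0],
    [0,0,0,0,0,0],
    [0,0,0,0,0,0],
  ],
  hand=0,
)

```text
clock: 24.38
tool_pos: [545.3, -0.8, 81.5]
ee_rot: [-2.783, -0.392, -1.012]
contact_force: [0.3, 2.2, 2.6]
finger_gap: 11.5
gripper_force: 58.7
```

```bash
python3 st.py
```

```text
24.375 [545.328  -0.781  81.542] q [ 0.545  0.308 -0.791  2.303  1.339  0.428  2.397] M [0.254 0.396 0.02 ] F [0.302 2.184 2.635] M.a -0.059260169667855495 F.a 2.392631879187821 11.537337048086645 xax [ 0.49  -0.784  0.382] z [ 0.488 -0.118 -0.865]
```

Call:
send_rows(
  deltas=[
    [0.00017,-4e-05,-0.0003,4.87,-1.17,-8.66],
    [0.00017,-4e-05,-0.0003,4.87,-1.17,-8.66],
    [0.00017,-4e-05,-0.0003,4.87,-1.17,-8.66],
    [0.00017,-4e-05,-0.0003,4.87,-1.17,-8.66],
    [0,0,0,0,0,0],
    [0,0,0,0,0,0],
  ],
)

```text
clock: 25.12
tool_pos: [546.2, -0.9, 80.4]
ee_rot: [-2.623, -0.086, -1.659]
contact_force: [1.6, 2.0, 2.8]
finger_gap: 11.0
gripper_force: 58.8
```

```bash
python3 st.py
```

```text
25.125 [546.176  -0.917  80.433] q [ 0.51   0.303 -0.753  2.303  1.333  0.416  1.702] M [0.329 0.077 0.156] F [1.627 1.971 2.793] M.a -0.015868931818462818 F.a 1.8589137813570429 11.020396427848365 xax [-0.088 -0.992  0.085] z [ 0.487 -0.117 -0.865]
```

Call:
send_rows(
  deltas=[
    [0.00017,-4e-05,-0.0003,4.87,-1.17,-8.66],
    [0,0,0,0,0,0],
    [0,0,0,0,0,0],
  ],
)

```text
clock: 25.5
tool_pos: [546.4, -1.0, 80.1]
ee_rot: [-2.617, 0.001, -1.81]
contact_force: [2.1, 2.0, 4.0]
finger_gap: 11.4
gripper_force: 58.8
```

```bash
python3 st.py
```

```text
25.5 [546.382  -1.003  80.141] q [ 0.502  0.301 -0.743  2.303  1.331  0.413  1.528] M [ 0.31  -0.106  0.243] F [2.086 2.029 3.975] M.a 0.047015681139788754 F.a 2.6655880940982786 11.353279497437045 xax [-0.237 -0.972 -0.001] z [ 0.487 -0.117 -0.866]
```

Call:
send_rows(
  deltas=[
    [0.00017,-4e-05,-0.0003,4.87,-1.17,-8.66],
    [0,0,0,0,0,0],
    [0,0,0,0,0,0],
  ],
)

```text
clock: 25.88
tool_pos: [546.6, -1.1, 79.9]
ee_rot: [-2.624, 0.088, -1.961]
contact_force: [2.9, 2.2, 3.1]
finger_gap: 11.6
gripper_force: 58.8
```

```bash
cat >> st.py <<'E'
x0=np.array([.49,-.784,.382]);v0=np.cross(-a,x0);print('ANGLE',120+np.degrees(np.arctan2(R[:,0]@v0,R[:,0]@x0))%360)
E
python3 st.py
```

```text
25.875 [546.556  -1.054  79.868] q [ 0.493  0.3   -0.733  2.303  1.33   0.41   1.354] M [ 0.353 -0.271  0.285] F [2.88  2.178 3.06 ] M.a 0.04284686691776152 F.a 1.504258067906186 11.64926660238487 xax [-0.379 -0.921 -0.088] z [ 0.487 -0.117 -0.866]
ANGLE 179.83646269229024
```

Call:
send_rows(
  deltas=[
    [0.00017,-4e-05,-0.0003,4.87,-1.17,-8.66],
    [0,0,0,0,0,0],
    [0,0,0,0,0,0],
  ],
)

```text
clock: 26.25
tool_pos: [546.7, -1.1, 79.7]
ee_rot: [-2.644, 0.174, -2.116]
contact_force: [1.7, 3.5, 4.9]
finger_gap: 11.2
gripper_force: 59.1
```

```bash
python3 st.py
```

```text
26.25 [546.745  -1.111  79.696] q [ 0.484  0.298 -0.724  2.303  1.328  0.407  1.179] M [ 0.277 -0.39   0.242] F [1.651 3.536 4.895] M.a 0.02867692607412332 F.a 3.8519890252720157 11.238533113110554 xax [-0.511 -0.842 -0.173] z [ 0.487 -0.117 -0.866]
ANGLE 189.89312512697413
```

Call:
send_rows(
  deltas=[
    [0.00017,-4e-05,-0.0003,4.87,-1.17,-8.66],
    [0,0,0,0,0,0],
    [0,0,0,0,0,0],
  ],
)

```text
clock: 26.62
tool_pos: [546.9, -1.2, 79.7]
ee_rot: [-2.677, 0.255, -2.274]
contact_force: [-1.2, 3.8, 9.2]
finger_gap: 11.4
gripper_force: 59.9
```

```bash
python3 st.py
```

```text
26.625 [546.858  -1.152  79.677] q [ 0.474  0.296 -0.714  2.303  1.327  0.404  1.004] M [ 0.188 -0.309  0.21 ] F [-1.188  3.813  9.216] M.a 0.054224787760795166 F.a 9.009702043461864 11.377279186083154 xax [-0.626 -0.738 -0.252] z [ 0.487 -0.118 -0.865]
ANGLE 199.86388547868432
```

Call:
send_rows(
  deltas=[
    [0.00017,-4e-05,-0.0003,4.87,-1.17,-8.66],
    [0,0,0,0,0,0],
    [0,0,0,0,0,0],
  ],
)

```text
clock: 27.0
tool_pos: [546.9, -1.2, 79.6]
ee_rot: [-2.724, 0.329, -2.438]
contact_force: [-3.5, 2.7, 13.0]
finger_gap: 11.4
gripper_force: 60.6
```

```bash
python3 st.py
```

```text
27.0 [546.936  -1.191  79.624] q [ 0.465  0.295 -0.704  2.304  1.326  0.402  0.83 ] M [-0.004 -0.181  0.167] F [-3.48   2.724 12.954] M.a 0.12472333360854135 F.a 13.23413705784125 11.422722102961492 xax [-0.722 -0.612 -0.323] z [ 0.487 -0.118 -0.865]
ANGLE 209.81473534743574
```

Axial force and torque have risen together and the tool has stopped sinking, so the pad touches from about 190–195°. I'm easing back a few degrees so it isn't pressed.

Call:
send_rows(
  deltas=[
    [-0.0001,2e-05,0.00017,-2.43,0.58,4.33],
    [0,0,0,0,0,0],
    [0,0,0,0,0,0],
  ],
)

```text
clock: 27.38
tool_pos: [546.9, -1.2, 79.7]
ee_rot: [-2.699, 0.293, -2.354]
contact_force: [-2.4, 1.9, 10.7]
finger_gap: 11.3
gripper_force: 60.1
```

```bash
python3 st.py
```

```text
27.375 [546.909  -1.18   79.653] q [ 0.47   0.295 -0.709  2.303  1.327  0.403  0.917] M [ 0.032 -0.242  0.204] F [-2.388  1.872 10.704] M.a 0.13282873078120158 F.a 10.653211832841835 11.262659444741663 xax [-0.676 -0.678 -0.288] z [ 0.487 -0.118 -0.865]
ANGLE 204.81709316837413
```

Call:
send_rows(
  deltas=[
    [-0.0001,2e-05,0.00014,-1.95,0.47,3.46],
    [0,0,0,0,0,0],
    [0,0,0,0,0,0],
  ],
)

```text
clock: 27.75
tool_pos: [546.8, -1.2, 79.6]
ee_rot: [-2.681, 0.262, -2.29]
contact_force: [-1.4, 2.7, 9.6]
finger_gap: 11.4
gripper_force: 59.7
```

```bash
python3 st.py; python3 - <<'E'
from h import *
d=cams.camera_model('side')
for n,im in(('0',cv2.imread('pics/side0.png')),('1',cv2.imread('pics/side1.png')),('now',cams.read_camera('side'))):
    g=im.max(2)[215:240,280:312].astype(int);k=(g<75)
    ys,xs=np.nonzero(k);print(n,k.sum(),xs.min()+280,xs.max()+280,ys.min()+215,ys.max()+215, 'col profile',[ (g[:,c].argmin()+215, (np.clip(100-g[:,c],0,None)*np.arange(215,240)).sum()/max(1,np.clip(100-g[:,c],0,None).sum())) for c in (8,12,16)])
print([proj(d,[586,-13,z]) for z in(0,3,7)])
E
```

```text
27.75 [546.839  -1.159  79.647] q [ 0.474  0.296 -0.713  2.303  1.327  0.404  0.987] M [ 0.099 -0.278  0.246] F [-1.445  2.697  9.553] M.a 0.13193276730519166 F.a 9.295062189980776 11.406205034711911 xax [-0.636 -0.727 -0.259] z [ 0.487 -0.118 -0.865]
ANGLE 200.84187628886048
0 52 288 300 223 230 col profile [(np.int64(227), np.float64(226.14871794871794)), (np.int64(229), np.float64(227.72307692307692)), (np.int64(229), np.float64(228.5679012345679))]
1 54 288 300 223 231 col profile [(np.int64(228), np.float64(226.56349206349208)), (np.int64(229), np.float64(228.68421052631578)), (np.int64(229), np.float64(228.91477272727272))]
now 57 287 299 224 232 col profile [(np.int64(229), np.float64(227.35409836065574)), (np.int64(231), np.float64(228.72815533980582)), (np.int64(230), np.float64(229.6315789473684))]
[array([295.07791667, 228.84237971]), array([295.03257776, 227.96995169]), array([294.97194657, 226.80326407])]
```

Call:
send_rows(
  deltas=[
    [0,0,0,0,0,0],
    [0,0,0,0,0,0],
    [0,0,0,0,0,0],
    [0,0,0,0,0,0],
    [0,0,0,0,0,0],
    [0,0,0,0,0,0],
    [0,0,0,0,0,0],
  ],
  hand=100,
)

```text
clock: 28.68
tool_pos: [546.4, -1.4, 78.9]
ee_rot: [-2.684, 0.263, -2.293]
contact_force: [0.0, 0.2, -0.2]
finger_gap: 85.5
gripper_force: 0.0
```

```bash
python3 st.py
```

```text
28.675 [546.36   -1.447  78.92 ] q [ 0.474  0.297 -0.712  2.304  1.326  0.403  0.984] M [0.117 0.502 0.057] F [ 0.022  0.241 -0.203] M.a 0.05115703941135653 F.a -0.15793296379910188 85.50663236496656 xax [-0.639 -0.724 -0.26 ] z [ 0.486 -0.117 -0.866]
ANGLE 201.0530884516538
```

Call:
send_rows(
  deltas=[
    [-0.0058,0.0014,0.0104,0,0,0],
    [-0.0058,0.0014,0.0104,0,0,0],
    [-0.0058,0.0014,0.0104,0,0,0],
    [-0.0058,0.0014,0.0104,0,0,0],
    [-0.0058,0.0014,0.0104,0,0,0],
    [-0.0058,0.0014,0.0104,0,0,0],
    [0,0,0,0,0,0],
    [0,0,0,0,0,0],
    [0,0,0,0,0,0],
  ],
)

```text
clock: 29.8
tool_pos: [511.3, 6.9, 140.7]
ee_rot: [-2.685, 0.263, -2.294]
contact_force: [-0.2, -0.0, 0.3]
finger_gap: 85.3
gripper_force: 0.0
```

```bash
python3 st.py; python3 - <<'E'
from h import *
o=get_obs();R=Ro.from_euler('xyz',o['ee_rot']).as_matrix()
m=cams.camera_model('wrist');im=cams.read_camera('wrist');cv2.imwrite('pics/w8.png',im)
hsv=cv2.cvtColor(im,cv2.COLOR_BGR2HSV)
k=((hsv[...,2]<125)&(hsv[...,1]>130)&(hsv[...,0]<15)).astype(np.uint8);k[:,:280]=0;k[:,375:]=0;k[:150]=0;k[300:]=0
c=max(cv2.findContours(k,0,2)[0],key=cv2.contourArea);print(cv2.contourArea(c),cv2.minAreaRect(c),proj(m,np.array(o['tool_pos'])+45*R[:,2]))
E
```

```text
29.8 [511.343   6.873 140.743] q [ 0.624  0.075 -0.864  2.338  0.816  0.391  1.424] M [0.117 0.472 0.02 ] F [-0.189 -0.036  0.324] M.a 0.015957757660111087 F.a 0.3688828875207316 85.28104673683602 xax [-0.639 -0.724 -0.26 ] z [ 0.485 -0.117 -0.867]
ANGLE 201.06185982178096
1466.0 ((324.0075988769531, 231.71841430664062), (83.42845916748047, 21.188945770263672), 81.67434692382812) [324.31304492 229.42600164]
```

```bash
python3 -c "
from plant import r
print(r.sign_off())"
```

```text
the job is handed in; nothing more can be done
None
```

I pulled the wedge out and laid it flat in the tray. I then turned the handle about 193° clockwise until rising force and torque showed the pad touching the bench, released it, and handed the job in at about 30 s.

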